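# Wind down the leaf press and lock it

### The job

Wind the press down by pushing the arms of its handwheel clockwise (seen from above) with a fingertip until the red knob stands over the end of the green pointer on the dial, and leave it there. Then push the yellow locking arm round until it is fully home against its stop pin, pointing at the wheel. Push gently, grip and lift nothing, leave the green pointer where it is and do not disturb the things around the press.

Things in the scene. Friction and masses are not known exactly. Their poses are not given: they have to be found in the camera images.
- press: screw press, a fixed stand: wooden base 260 x 270 mm, 25 mm thick, blue crosshead beam, on it a white dial disc of radius 98 mm, face 130 mm above the table. Origin on the wheel's axis at table height; x points away from its front ledge, y along the beam (locking arm at the -y end), z up
- wheel (a joint): angle (rad) of the rimless three-armed handwheel on top of the press, vertical axis; grows clockwise seen from above (winding down), hard stops at -0.15 and 3.2, starts at 0 to 0.7. Stiff: about 4 N at 62 mm from the axis turns it; it stays where it is left
- hub (a point): centre of the handwheel, on its axis in the plane of the arms, 175 mm above the table and 45 mm above the dial face. Hub radius 21 mm, its top 18 mm above this point. Arms: three level round steel bars 120 degrees apart, 12 mm thick, bare from 22 to 74 mm from the axis; 33 mm free depth under the bars
- red_knob (a point): centre of the red ball knob (22 mm across) at the end of one arm, 85 mm from the axis, 175 mm above the table; the knobs of the two other arms are black
- green_mark (a point): broad outer end (20 mm wide) of the green setting pointer that lies on the dial, 85 mm from the wheel's axis, its top 5 mm above the dial face. The red knob must come straight above this point; at the start it lies 1.0 to 2.6 rad clockwise of the red arm. Stiff, to be left where it is
- lock (a joint): angle (rad) of the yellow locking arm on its vertical pivot: 0 fully open (pointing forward, past the dial), 1.2 locked against its stop (pointing at the wheel's axis, tip by the dial's rim); grows clockwise seen from above, starts at 0 to 0.3. About 2 N at 55 mm from the pivot swings it; it stays where it is left
- lock_pivot (a point): pivot of the yellow locking arm, in its mid-plane, 152 mm above the table, 180 mm from the wheel's axis. Top of the beam below it 125 mm above the table. The steel stop pin, 10 mm across and 157 mm high, stands 33 mm from this pivot on the far side of the locked arm
- lock_tip (a point): free end of the yellow locking arm, 82 mm from its pivot, in its mid-plane, 152 mm above the table; the arm is a level bar 15 mm wide and 12 mm thick
- spool: bystander, to be left alone: small pale wooden thread spool, 32 mm across, 34 mm tall, standing on the front left ledge of the press base; origin at its underside
- bowl: bystander, to be left alone: steel bowl, 160 mm across, 50 mm tall; origin at its underside
- glue: bystander, to be left alone: white glue bottle with orange cap, 52 mm across, 130 mm tall; origin at its underside
- jar: bystander, to be left alone: amber glass jar with steel cap, 60 mm across, 70 mm tall; origin at its underside
- coasters: bystander, to be left alone: stack of four wooden coasters fixed together, 90 mm across, 30 mm tall; origin at its underside
- brush: bystander, to be left alone: brush lying flat; origin at its underside
- shears: bystander, to be left alone: small open shears lying flat, red and black handles, about 150 mm long, 12 mm high; origin under the pivot

How it is judged:
By the outcome, as a careful person would: the job done as asked, in the order asked, and still so for the second after the job is handed in, with the robot touching nothing.
It also fails if it takes over 54 s, if anything falls off the work surface, if the arm or the gripper's body presses on something with over 40 N, if the wrist force passes 120 N, or if a joint passes its speed limit or range.

### The arm

A 7-joint arm with a two-finger parallel gripper is mounted at the origin on the work surface. World frame = base frame: x ahead of the robot, y to its left, z up, the work surface at z = 0. Lengths are in m, angles in rad, forces in N, time in s.
With the tool pointing down it reaches from about 0.4 to 0.85 m from the base axis. Payload 10.4 kg.
Tool frame: the origin (TCP) lies at the very end of the fingers, on their centre line; the grasp point (between the pads) lies 19 mm behind it; x points along the fingers, y is the direction in which the jaws open and shut, and the axes are right-handed (so a half turn about x gives the same grasp; the last joint's range is limited). The gripper opens to 85 mm and grips with 20 to 120 N. Pads are 22 mm wide; open, the fingers measure 114 mm over their backs; the gripper's body (76 mm by 85 mm) begins 54 mm behind the grasp point. The pads swing forward as they close: fully open they stand 13 mm farther back than shut.
Start: joints at [-1.176, 0.332, -0.065, 1.46, 0.022, 1.35, -0.088], TCP at [0.254, 0.571, 0.231] pointing down, gripper open.
Joint ranges: [-2.6, 2.6], [-0.5, 2.12], [-1.47, 1.34], [0.16, 2.42], [-1.27, 4.41], [0.06, 2.06], [-2.6, 2.6]. Speed limits (rad/s): [2.22, 2.22, 2.79, 2.79, 3.14, 3.14, 3.14].

### API

Orientations are given as a unit quaternion [x, y, z, w].
In Python, from workcell import monitor, camera, ticket, regions_of gives the robot as it stands.
- The arm moves only by the tool step_arm, never from a script. Its argument "increments" is a list of rows, each a list of 5 numbers: the finger opening in m, from 0 to 0.0854, then the shift along the world's x, y, z in m, then the turn about the world's z in rad. A call has 1 to 12 rows; each row shifts and turns the commanded pose from where the row before left it; what a row does not reach is not made up. A row lasts 1/12 s, in which the tool goes at most 41.7 mm and 7.16 degrees, less where a joint would pass 70% of its speed; a pose out of reach is approached as far as the arm can. A call with a gripper value outside its range is refused whole. The fingers move at their own pace and stop on an object; "force" is the grip in N (left out, the last holds). Time passes only in rows, so rows that do not move let the fingers close. It gives the time, the measured TCP pose, the force and the opening at its end, in the units of the state.
- monitor.get_obs(): the state, without advancing time (a new reading comes with each control period).
- camera(name): name is "side" or "top" or "wrist"; returns a dict with "color" (480x640x3 uint8, red, green, blue), "range_z" (480x640 float32, m along the optical axis (not along the pixel's ray), 0 where there is no reading), "fx", "fy", "cx", "cy" (pixels), "cam_to_world" (4x4, takes a point from camera to world coordinates). Camera axes: x right, y up, looking along -z (the intrinsics and any distortion apply to the point x, -y, -z); pixel columns grow to the right and rows downward; lengths in m; the calibration is good to about 2 mm. A picture is of the moment at which its call begins.
- ticket.hand_in(): hands the job in, once; it reports no verdict.
Trained networks look in a picture, given as the dict that the camera call returned (one of the last four; its "shot" number tells which), for a name from the list of things; names that differ only in an ending like _2 or _b are one class to them, and where a whole thing is asked for, a point or a joint stands for the part that bears it (a point fixed in the world has none). Each returns a list of dicts, best first, with "p" (0 to 1); they miss things now and then, are a little off and sometimes report something else, mostly with a low value. They report only what shows in the picture. A call takes as long as a camera call.
- regions_of(picture, query): "region" (480x640 bool, what is visible of it) and "centre" ([row, column] in pixels, amid what is visible of it).
The state is a dict: "clock": time; "joint_pos": joint angles; "joint_velocities": joint speeds; "tau": joint torques, N m; "position": TCP position; "ee_rot": TCP orientation; "ft_force": force on the tool from outside, world axes, zero at the start; "torque": the same for the moment, N m; "grip_width": opening from 0.0 (shut) to 1.0 (fully open).
Only numpy, scipy, OpenCV 4.12 (cv2) and the standard library are available. Lean on these libraries where they do the work, as an engineer would, in place of code of your own. Each camera call takes 0.05 s, during which the arm holds its last target. There are 200 camera calls.

## Working session

There is one attempt and no reset: what is moved stays moved. The work goes in short steps, Python scripts to look and compute and a tool call to move; the robot and the scene stay as the last step left them, time stands still between calls to the robot, and variables do not carry over. Pictures are saved under pics/ and viewed, about 8 in all and at most 12, crops included, and the job is handed in when it is done.

Besides the shell and the picture viewer there is one more tool, called after "Request:" in YAML: its name, and indented under it one key for each argument. step_arm: Moves the arm, as the interface text tells. Its arguments: {"type":"object","properties":{"increments":{"type":"array"},"force":{"type":"number"}},"required":["increments"]}

```bash
mkdir -p pics; ls; cat > h.py <<'E'
import numpy as np, cv2
from workcell import monitor, camera, ticket, regions_of
def save(c,n,crop=None,s=1):
    im=c["color"][:,:,::-1]
    if crop: r0,r1,c0,c1=crop; im=im[r0:r1,c0:c1]
    if s!=1: im=cv2.resize(im,None,fx=s,fy=s,interpolation=cv2.INTER_CUBIC)
    cv2.imwrite("pics/"+n,im)
def ray(c,r,q):
    d=np.array([(q-c["cx"])/c["fx"],-(r-c["cy"])/c["fy"],-1.])
    T=c["cam_to_world"]; return T[:3,3],T[:3,:3]@d
def at_z(c,r,q,z):
    o,d=ray(c,r,q); return o+d*(z-o[2])/d[2]
def at_d(c,r,q):
    o,d=ray(c,r,q); return o+d*c["range_z"][int(round(r)),int(round(q))]
def proj(c,p):
    T=c["cam_to_world"]; v=T[:3,:3].T@(np.array(p)-T[:3,3]); return c["cy"]-c["fy"]*v[1]/-v[2], c["cx"]+c["fx"]*v[0]/-v[2]
def cloud(c):
    R,Q=np.mgrid[:480,:640]; z=c["range_z"]
    P=np.stack([(Q-c["cx"])/c["fx"]*z,-(R-c["cy"])/c["fy"]*z,-z],-1)
    T=c["cam_to_world"]; return P@T[:3,:3].T+T[:3,3]
E
python3 - <<'E'
from h import *
o=monitor.get_obs(); print({k:np.round(v,3) for k,v in o.items()})
Z=dict(hub=.19,red_knob=.175,green_mark=.135,lock_pivot=.152,lock_tip=.152,press=.1,wheel=.175,lock=.152,spool=.05,bowl=.04,glue=.13,jar=.07,coasters=.03,brush=.01,shears=.01)
for n in ("top","side"):
    c=camera(n); save(c,n+"0.png"); print(n,c.keys(),np.round(c["cam_to_world"],3).tolist(),c["fx"],c["cx"])
    for k in Z:
        for x in regions_of(c,k)[:2]:
            r,q=x["centre"]; print(k,round(x["p"],2),np.round([r,q]),x["region"].sum(),np.round(at_z(c,r,q,Z[k]),3),np.round(at_d(c,r,q),3))
E
```

```text
pics
{'clock': np.float64(0.0), 'joint_pos': array([-1.176,  0.333, -0.065,  1.461,  0.022,  1.35 , -0.089]), 'joint_velocities': array([ 0.   ,  0.   ,  0.001, -0.   ,  0.001,  0.002, -0.   ]), 'tau': array([ 0.0000e+00, -6.2547e+01,  4.9000e-02, -3.9160e+01,  1.6000e-02,
        1.0000e-02,  0.0000e+00]), 'position': array([0.253, 0.571, 0.23 ]), 'ee_rot': array([ 0.146,  0.692, -0.147,  0.692]), 'ft_force': array([ 0.063,  0.412, -0.654]), 'torque': array([-0.029,  0.025,  0.048]), 'grip_width': np.float64(0.998)}
top dict_keys(['color', 'range_z', 'fx', 'fy', 'cx', 'cy', 'cam_to_world', 'shot']) [[-0.015, 0.998, -0.058, 0.489], [-0.999, -0.013, 0.031, 0.019], [0.03, 0.059, 0.998, 1.093], [0.0, 0.0, 0.0, 1.0]] 433.122513782354 322.2223571648243
hub 0.72 [243. 315.] 1051 [0.545 0.006 0.19 ] [0.545 0.006 0.194]
red_knob 0.87 [240. 316.] 953 [0.553 0.005 0.175] [0.552 0.005 0.191]
green_mark 0.69 [236. 289.] 207 [0.565 0.062 0.135] [0.565 0.062 0.138]
lock_pivot 0.89 [281. 387.] 370 [ 0.463 -0.15   0.152] [ 0.463 -0.149  0.156]
lock_tip 0.87 [281. 389.] 398 [ 0.462 -0.154  0.152] [ 0
[... 1669 characters left out ...]
0.063]
wheel 0.66 [228. 309.] 537 [0.545 0.005 0.175] [0.545 0.02  0.187]
lock 0.72 [201. 334.] 181 [ 0.475 -0.151  0.152] [ 0.475 -0.149  0.154]
spool 0.47 [296. 340.] 190 [0.464 0.134 0.05 ] [0.465 0.145 0.061]
bowl 0.83 [382. 332.] 3090 [0.49  0.405 0.04 ] [0.49  0.379 0.007]
glue 0.97 [176. 318.] 484 [ 0.523 -0.314  0.13 ] [ 0.524 -0.396  0.076]
jar 0.76 [359. 247.] 722 [0.687 0.36  0.07 ] [0.689 0.353 0.061]
coasters 0.87 [193. 272.] 526 [ 0.677 -0.372  0.03 ] [ 0.678 -0.376  0.027]
coasters 0.74 [200. 335.] 193 [ 0.473 -0.325  0.03 ] [ 0.475 -0.148  0.157]
shears 0.6 [357. 383.] 429 [0.364 0.307 0.01 ] [0.364 0.308 0.011]
shears 0.51 [359. 246.] 753 [0.7  0.31 0.01] [0.69  0.354 0.063]
```

```bash
python3 - <<'E'
from h import *
c=camera("top"); save(c,"t1.png",(150,350,220,440),3.5)
P=cloud(c); hsv=cv2.cvtColor(c["color"],cv2.COLOR_RGB2HSV); H,S,V=cv2.split(hsv)
box=(abs(P[...,0]-.53)<.2)&(abs(P[...,1])<.25)
def pr(n,m):
    n_,l,st,ce=cv2.connectedComponentsWithStats(m.astype(np.uint8))
    for i in range(1,n_):
        if st[i,4]>12:
            q=P[l==i]; print(n,st[i,4],np.round(ce[i]),np.round(np.median(q,0),3),np.round(np.percentile(q,[2,98],0),3).tolist())
pr("red",box&((H<8)|(H>172))&(S>130)&(P[...,2]>.14))
pr("green",box&(H>40)&(H<90)&(S>80)&(P[...,2]>.12))
pr("yellow",box&(H>18)&(H<38)&(S>120)&(P[...,2]>.13))
pr("white",box&(S<50)&(V>150)&(abs(P[...,2]-.13)<.006))
pr("high",box&(P[...,2]>.16)&(P[...,2]<.21))
# dial circle
w=box&(S<60)&(V>130)&(abs(P[...,2]-.13)<.006)
h=cv2.convexHull(np.argwhere(w)[:,::-1].astype(np.int32))
pts=np.array([at_z(c,y,x,.13) for x,y in h[:,0]])
A=np.c_[2*pts[:,:2],np.ones(len(pts))]; s=np.linalg.lstsq(A,(pts[:,:2]**2).sum(1),rcond=None)[0]
print("dial",s[:2],np.sqrt(s[2]+s[0]**2+s[1]**2))
E
```

```text
red 59 [310. 285.] [0.458 0.018 0.184] [[0.45, 0.011, 0.18], [0.467, 0.026, 0.188]]
green 169 [291. 236.] [0.566 0.063 0.136] [[0.548, 0.02, 0.131], [0.581, 0.088, 0.141]]
yellow 336 [388. 280.] [ 0.465 -0.152  0.158] [[0.427, -0.184, 0.151], [0.501, -0.12, 0.162]]
white 1503 [323. 220.] [ 0.601 -0.014  0.131] [[0.567, -0.076, 0.127], [0.635, 0.047, 0.134]]
white 156 [291. 230.] [0.581 0.058 0.131] [[0.561, 0.032, 0.127], [0.597, 0.082, 0.135]]
white 1329 [293. 259.] [0.516 0.054 0.131] [[0.459, 0.019, 0.127], [0.559, 0.092, 0.134]]
white 1708 [338. 263.] [ 0.504 -0.045  0.131] [[0.45, -0.094, 0.127], [0.555, 0.003, 0.134]]
high 991 [318. 245.] [0.55  0.006 0.183] [[0.456, -0.086, 0.176], [0.604, 0.066, 0.195]]
high 53 [397. 269.] [ 0.489 -0.171  0.162] [[0.478, -0.18, 0.16], [0.5, -0.16, 0.166]]
dial [ 0.53216906 -0.03126691] 0.11588637883668254
```

View pics/t1.png

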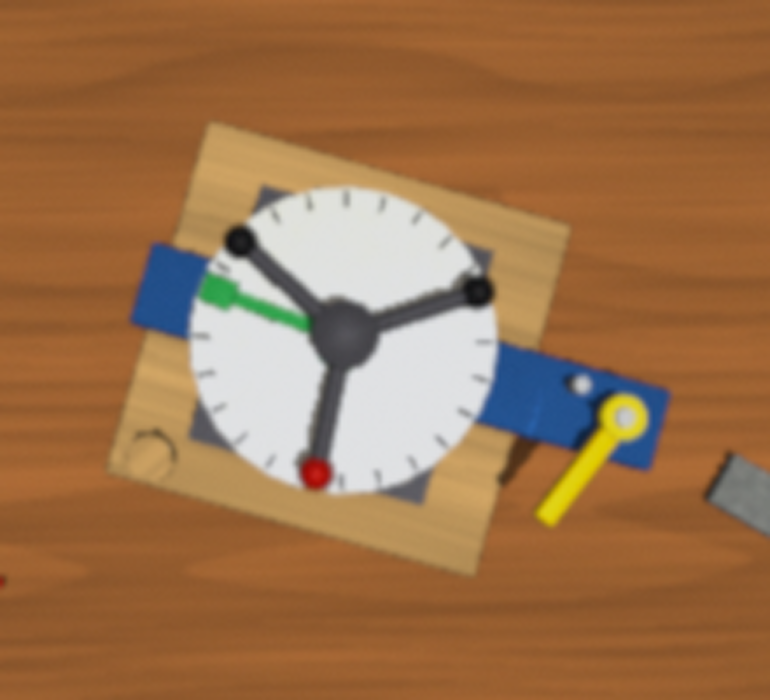

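View pics/side0.png

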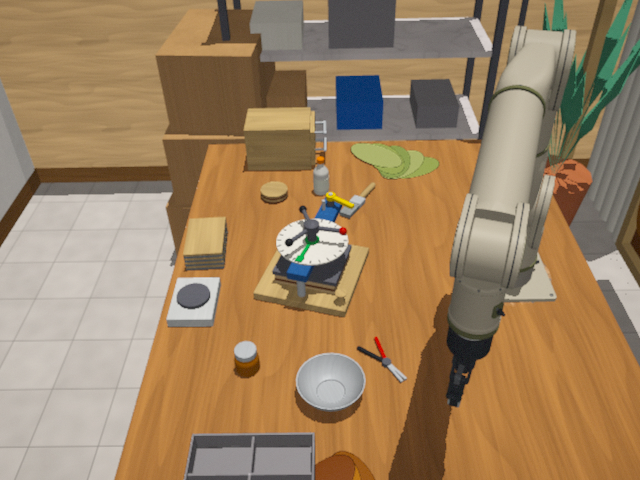

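The top crop shows the hub at (345,333), red knob at (316,474), black knobs at (240,242) and (478,292), green pointer end at (218,291), lock pivot at (625,416) and tip at (545,520), all in crop pixels. The red arm has to turn about 1.4 rad clockwise, via the left. The side view shows the press well clear of the other objects, with the glue bottle behind it.

```bash
cat >> h.py <<'E'
from scipy.spatial.transform import Rotation as Ro
def measure(c,v=True):
    P=cloud(c); hsv=cv2.cvtColor(c["color"],cv2.COLOR_RGB2HSV); H,S,V=cv2.split(hsv)
    box=(abs(P[...,0]-.53)<.17)&(abs(P[...,1])<.22)
    def comp(m,z):
        n,l,st,ce=cv2.connectedComponentsWithStats(m.astype(np.uint8)); i=1+np.argmax(st[1:,4]); return at_z(c,ce[i][1],ce[i][0],z)[:2], st[i,4]
    red,nr=comp(box&((H<8)|(H>172))&(S>130)&(P[...,2]>.14),.177)
    gm=box&(H>40)&(H<90)&(S>80)&(P[...,2]>.12)
    ym=box&(H>18)&(H<38)&(S>120)&(P[...,2]>.13)
    g=np.array([at_z(c,r,q,.135)[:2] for r,q in np.argwhere(gm)])
    y=np.array([at_z(c,r,q,.158)[:2] for r,q in np.argwhere(ym)])
    return red,nr,g,y
E
python3 - <<'E'
from h import *
c=camera("top"); red,nr,g,y=measure(c)
f=lambda u,v,z: at_z(c,150+v/3.5,220+u/3.5,z)[:2]
k=[red,f(240,242,.177),f(478,292,.177)]
hub=np.mean(k,0); print("knobs",np.round(k,4).tolist(),"hub",hub,"hubtop",f(345,333,.193), [np.linalg.norm(a-hub) for a in k],[np.degrees(np.arctan2(*(a-hub)[::-1])) for a in k])
# dial edges
d=np.array([f(190,340,.13),f(498,342,.13),f(345,186,.13),f(345,494,.13)]); print("dial", d[:2].mean(0)[1], d[2:].mean(0)[0])
d=g-hub; r=np.linalg.norm(d,axis=1); far=d[r>70]; print("green",np.degrees(np.arctan2(*d.mean(0)[::-1])),np.degrees(np.arctan2(*d[r>.07].mean(0)[::-1])),r.max())
pv=f(625,416,.158); tip=f(545,520,.158); print("pivot",pv,"tip",tip,np.linalg.norm(pv-tip),"d",np.linalg.norm(pv-hub),"pin",f(581,384,.157))
print("lock ang",np.degrees(np.arctan2(*(tip-pv)[::-1])),"to hub",np.degrees(np.arctan2(*(hub-pv)[::-1])))
print(np.round(Ro.from_quat(monitor.get_obs()["ee_rot"]).as_matrix(),3))
E
```

```text
knobs [[0.4586, 0.0184], [0.598, 0.061], [0.5658, -0.083]] hub [ 0.54080287 -0.00120973] hubtop [ 0.54099164 -0.00143919] [np.float64(0.08450696840298029), np.float64(0.08455512114230355), np.float64(0.08555164054042183)] [np.float64(166.6155427695237), np.float64(47.415939559161686), np.float64(-73.0120739218546)]
dial -0.002454446187705475 0.540759214805869
green 67.80340671142305 67.93668395883255 0.7333514768236774
pivot [ 0.48920747 -0.17491729] tip [ 0.42601707 -0.12373268] 0.08131969260841343 d 0.1812081768192548 pin [ 0.5094322  -0.14818499]
lock ang 140.99231457255596 to hub 73.45729296158935
[[ 0.     0.406  0.914]
 [ 0.     0.914 -0.406]
 [-1.     0.    -0.   ]]
```

Request:
step_arm:
  increments:
    - [0, 0.0125, -0.0215, 0.002, -0.0135]
    - [0, 0.0125, -0.0215, 0.002, -0.0135]
    - [0, 0.0125, -0.0215, 0.002, -0.0135]
    - [0, 0.0125, -0.0215, 0.002, -0.0135]
    - [0, 0.0125, -0.0215, 0.002, -0.0135]
    - [0, 0.0125, -0.0215, 0.002, -0.0135]
    - [0, 0.0125, -0.0215, 0.002, -0.0135]
    - [0, 0.0125, -0.0215, 0.002, -0.0135]
    - [0, 0.0125, -0.0215, 0.002, -0.0135]
    - [0, 0.0125, -0.0215, 0.002, -0.0135]
    - [0, 0.0125, -0.0215, 0.002, -0.0135]
    - [0, 0.0125, -0.0215, 0.002, -0.0135]
  force: 30

```text
clock: 2.7
position: [0.4041, 0.3121, 0.2556]
ee_rot: [0.203, 0.677, -0.202, 0.678]
ft_force: [-0.1, -0.3, 0.5]
grip_width: -0.002
```

Request:
step_arm:
  increments:
    - [0, 0.0125, -0.0215, 0, -0.0135]
    - [0, 0.0125, -0.0215, 0, -0.0135]
    - [0, 0.0125, -0.0215, 0, -0.0135]
    - [0, 0.0125, -0.0215, 0, -0.0135]
    - [0, 0.0125, -0.0215, 0, -0.0135]
    - [0, 0.0125, -0.0215, 0, -0.0135]
    - [0, 0.0125, -0.0215, 0, -0.0135]
    - [0, 0.0125, -0.0215, 0, -0.0135]
    - [0, 0.0125, -0.0215, 0, -0.0135]
    - [0, 0.0125, -0.0215, 0, -0.0135]
    - [0, 0.0125, -0.0215, 0, -0.0135]
    - [0, 0.0125, -0.0215, 0, -0.0135]

```text
clock: 3.7
position: [0.5541, 0.0542, 0.2555]
ee_rot: [0.257, 0.659, -0.256, 0.659]
ft_force: [0.5, 0.9, 0.8]
grip_width: -0.002
```

Request:
step_arm:
  increments:
    - [0, 0, 0, -0.014, 0]
    - [0, 0, 0, -0.014, 0]
    - [0, 0, 0, -0.014, 0]
    - [0, 0, 0, -0.014, 0]
    - [0, 0, 0, -0.014, 0]
    - [0, 0, 0, -0.014, 0]
    - [0, 0, 0, -0.008, 0]
    - [0, 0, 0, -0.008, 0]
    - [0, 0, 0, 0, 0]

```text
clock: 4.45
position: [0.5529, 0.0552, 0.1541]
ee_rot: [0.256, 0.66, -0.257, 0.659]
ft_force: [0.3, -0.8, -0.8]
grip_width: 0.001
```

```bash
cat >> h.py <<'E'
HUB=np.array([.541,-.0015])
def state():
    o=monitor.get_obs(); y=Ro.from_quat(o["ee_rot"]).as_matrix()[:2,1]
    print("t",o["clock"],"pos",np.round(o["position"],4),"jaw",np.degrees(np.arctan2(y[1],y[0])),"F",np.round(o["ft_force"],1),"q",np.round(o["joint_pos"],2)); return o
E
python3 - <<'E'
from h import *
state()
def pt(th,R=.050,off=.017):
    t=np.radians(th); return HUB+R*np.array([np.cos(t),np.sin(t)])+off*np.array([-np.sin(t),np.cos(t)])
prev=monitor.get_obs()["position"][:2]
for th in np.r_[50.5,np.arange(47,-52,-3)]:
    p=pt(th); print(th,np.round(p,4),np.round((p-prev)*1000,1)); prev=p
c=camera("side"); save(c,"s2.png",(180,280,240,380),5)
E
```

```text
t 4.45 pos [0.5529 0.0552 0.1541] jaw 47.50384482998762 F [ 0.3 -0.8 -0.8] q [-0.52  0.24  0.39  1.76 -0.1   1.16  0.73]
50.5 [0.5597 0.0479] [ 6.8 -7.3]
47.0 [0.5627 0.0467] [ 3.  -1.2]
44.0 [0.5652 0.0455] [ 2.5 -1.2]
41.0 [0.5676 0.0441] [ 2.4 -1.3]
38.0 [0.5699 0.0427] [ 2.4 -1.5]
35.0 [0.5722 0.0411] [ 2.3 -1.6]
32.0 [0.5744 0.0394] [ 2.2 -1.7]
29.0 [0.5765 0.0376] [ 2.1 -1.8]
26.0 [0.5785 0.0357] [ 2.  -1.9]
23.0 [0.5804 0.0337] [ 1.9 -2. ]
20.0 [0.5822 0.0316] [ 1.8 -2.1]
17.0 [0.5838 0.0294] [ 1.7 -2.2]
14.0 [0.5854 0.0271] [ 1.6 -2.3]
11.0 [0.5868 0.0247] [ 1.4 -2.4]
8.0 [0.5881 0.0223] [ 1.3 -2.4]
5.0 [0.5893 0.0198] [ 1.2 -2.5]
2.0 [0.5904 0.0172] [ 1.  -2.6]
-1.0 [0.5913 0.0146] [ 0.9 -2.6]
-4.0 [0.5921 0.012 ] [ 0.8 -2.7]
-7.0 [0.5927 0.0093] [ 0.6 -2.7]
-10.0 [0.5932 0.0066] [ 0.5 -2.7]
-13.0 [0.5935 0.0038] [ 0.4 -2.7]
-16.0 [0.5937 0.0011] [ 0.2 -2.8]
-19.0 [ 0.5938 -0.0017] [ 0.1 -2.8]
-22.0 [ 0.5937 -0.0045] [-0.1 -2.8]
-25.0 [ 0.5935 -0.0072] [-0.2 -2.8]
-28.0 [ 0.5931 -0.01  ] [-0.4 -2.7]
-31.0 [ 0.5926 -0.0127] [-0.5 -2.7]
-34.0 [ 0.592  -0.0154] [-0.7 -2.7]
-37.0 [ 0.5912 -0.018 ] [-0.8 -2.6]
-40.0 [ 0.5902 -0.0206] [-0.9 -2.6]
-43.0 [ 0.5892 -0.0232] [-1.1 -2.6]
-46.0 [ 0.588  -0.0257] [-1.2 -2.5]
-49.0 [ 0.5866 -0.0281] [-1.3 -2.4]
```

View pics/s2.png

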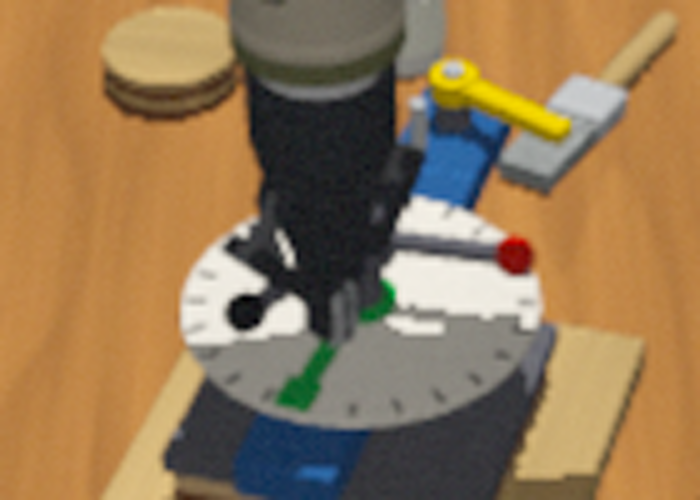

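The tip stands between the arms, above the pointer's shaft, with the black arm at crop (270,300) ahead of it and the red knob at (515,255).

Request:
step_arm:
  increments:
    - [0, 0.0022, -0.0024, 0, 0]
    - [0, 0.0023, -0.0025, 0, 0]
    - [0, 0.0023, -0.0024, 0, 0]
    - [0, 0.003, -0.0012, 0, 0]
    - [0, 0.0025, -0.0012, 0, -0.052]
    - [0, 0.0024, -0.0013, 0, -0.052]
    - [0, 0.0024, -0.0015, 0, -0.052]
    - [0, 0.0023, -0.0016, 0, -0.052]
    - [0, 0.0022, -0.0017, 0, -0.052]
    - [0, 0.0021, -0.0018, 0, -0.052]
    - [0, 0.002, -0.0019, 0, -0.052]
    - [0, 0.0019, -0.002, 0, -0.052]

```text
clock: 5.5
position: [0.5808, 0.0346, 0.1554]
ee_rot: [0.387, 0.592, -0.387, 0.591]
ft_force: [-4.1, 3.7, 2.1]
grip_width: -0.002
```

```bash
python3 - <<'E'
from h import *
state(); c=camera("top")
red,nr,g,y=measure(c); print(nr,red,np.degrees(np.arctan2(*(red-HUB)[::-1])), np.linalg.norm(red-HUB))
E
```

```text
t 5.5 pos [0.5808 0.0346 0.1554] jaw 23.565116695734563 F [-4.1  3.7  2.1] q [-0.52  0.31  0.47  1.7  -0.15  1.17  0.39]Traceback (most recent call last):
  File "<stdin>", line 3, in <module>
  File "h.py", line 27, in measure
    red,nr=comp(box&((H<8)|(H>172))&(S>130)&(P[...,2]>.14),.177)
           ~~~~^^^^^^^^^^^^^^^^^^^^^^^^^^^^^^^^^^^^^^^^^^^^^^^^^
  File "h.py", line 26, in comp
    n,l,st,ce=cv2.connectedComponentsWithStats(m.astype(np.uint8)); i=1+np.argmax(st[1:,4]); return at_z(c,ce[i][1],ce[i][0],z)[:2], st[i,4]
                                                                        ~~~~~~~~~^^^^^^^^^^
    return _wrapfunc(a, 'argmax', axis=axis, out=out, **kwds)
    return bound(*args, **kwds)
ValueError: attempt to get argmax of an empty sequence
```

Contact force is about 5.5 N in the push direction, as expected. The red knob is hidden from the top camera, so I'll push on and check later.

Request:
step_arm:
  increments:
    - [0, 0.0018, -0.0021, 0, -0.052]
    - [0, 0.0017, -0.0022, 0, -0.052]
    - [0, 0.0016, -0.0023, 0, -0.052]
    - [0, 0.0014, -0.0024, 0, -0.052]
    - [0, 0.0013, -0.0024, 0, -0.052]
    - [0, 0.0012, -0.0025, 0, -0.052]
    - [0, 0.001, -0.0026, 0, -0.052]
    - [0, 0.0009, -0.0026, 0, -0.052]
    - [0, 0.0008, -0.0027, 0, -0.052]
    - [0, 0.0006, -0.0027, 0, -0.052]
    - [0, 0.0005, -0.0027, 0, -0.052]
    - [0, 0.0004, -0.0027, 0, -0.052]

```text
clock: 6.55
position: [0.5947, 0.0054, 0.1554]
ee_rot: [0.55, 0.445, -0.549, 0.444]
ft_force: [-0.8, 5.2, -0.5]
grip_width: 0.001
```

```bash
python3 - <<'E'
from h import *
state()
for n in("top","side"):
    c=camera(n)
    try:
        red,nr,g,y=measure(c); print(n,nr,red,np.degrees(np.arctan2(*(red-HUB)[::-1])), np.linalg.norm(red-HUB))
        d=g-HUB; r=np.linalg.norm(d,axis=1); m=(r>.07)&(r<.11); print("green",m.sum(),d[m].mean(0)+HUB,np.degrees(np.arctan2(*d[m].mean(0)[::-1])))
    except ValueError: print(n,"none")
E
```

```text
t 6.55 pos [0.5947 0.0054 0.1554] jaw -12.09093666543872 F [-0.8  5.2 -0.5] q [-0.55  0.35  0.58  1.67 -0.21  1.18 -0.14]
top 2 [0.5127707  0.08630074] 107.82340544388535 0.0922272425174331
top none
side 44 [0.51136601 0.08107414] 109.74191391989392 0.08773062525488144
green 46 [0.56980575 0.07844475] 70.1848597680176
```

Request:
step_arm:
  increments:
    - [0, 0.0002, -0.0028, 0, -0.052]
    - [0, 0.0001, -0.0028, 0, -0.052]
    - [0, -0.0001, -0.0028, 0, -0.052]
    - [0, -0.0002, -0.0028, 0, -0.052]
    - [0, -0.0004, -0.0027, 0, -0.052]
    - [0, -0.0005, -0.0027, 0, -0.052]
    - [0, -0.0007, -0.0027, 0, -0.052]
    - [0, -0.0008, -0.0026, 0, -0.052]
    - [0, -0.0009, -0.0026, 0, -0.052]
    - [0, -0.0011, -0.0026, 0, -0.052]

```text
clock: 7.48
position: [0.591, -0.0225, 0.1555]
ee_rot: [0.646, 0.288, -0.645, 0.289]
ft_force: [5.2, 2.6, -3.8]
grip_width: 0.001
```

```bash
cat >> h.py <<'E'
def look():
    o=state()
    for n in("top","side"):
        c=camera(n)
        P=cloud(c); H,S,V=cv2.split(cv2.cvtColor(c["color"],cv2.COLOR_RGB2HSV))
        box=(abs(P[...,0]-.53)<.14)&(abs(P[...,1])<.12)&(P[...,2]<.25)
        for k,m,z in(("red",((H<8)|(H>172))&(S>130)&(P[...,2]>.14),.176),("green",(H>40)&(H<90)&(S>80)&(P[...,2]>.12),.135)):
            rc=np.argwhere(m&box)
            if len(rc)<3: print(n,k,"hidden"); continue
            p=np.array([at_z(c,r,q,z)[:2] for r,q in rc])-HUB
            r=np.linalg.norm(p,axis=1)
            if k=="green": p=p[(r>.075)&(r<.11)]
            m_=p.mean(0) if len(p) else p.sum(0); print(n,k,len(p),"xy",np.round(m_+HUB,4),"ang",np.degrees(np.arctan2(m_[1],m_[0])),"r",np.linalg.norm(m_))
        c["n"]=n; yield c
E
python3 - <<'E'
from h import *
for c in look(): save(c,c["n"]+"3.png",(180,300,240,400) ,5)
E
```

```text
t 7.4833 pos [ 0.591  -0.0225  0.1555] jaw -41.82079635198099 F [ 5.2  2.6 -3.8] q [-0.59  0.36  0.68  1.68 -0.24  1.18 -0.58]
top red 55 xy [0.5559 0.0828] ang 79.97504898296778 r 0.08560628836034732
top green 68 xy [0.5741 0.0777] ang 67.29065738014816 r 0.08586294988587344
side red 49 xy [0.5554 0.0823] ang 80.24391757401672 r 0.08501366547878624
side green 40 xy [0.57   0.0798] ang 70.373959540006 r 0.08630933103212271
```

View pics/side3.png

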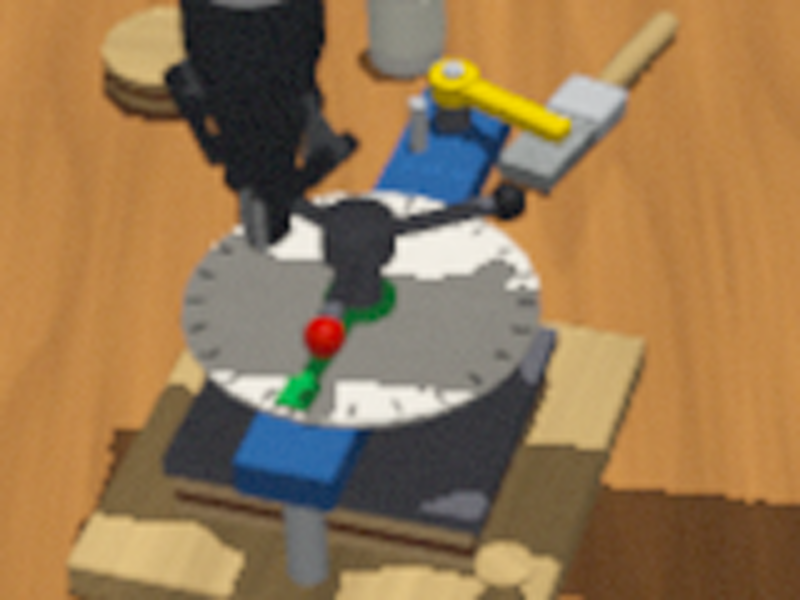

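Side view: red knob at (325,337) is close behind the green pointer end at (298,390). About 12° remain. I'll pin down the green angle from the first, unobstructed top picture.

```bash
python3 - <<'E'
from h import *
c=camera("top")
for f in ("top0.png",):
    im=cv2.imread("pics/"+f); H,S,V=cv2.split(cv2.cvtColor(im,cv2.COLOR_BGR2HSV))
    for s in (60,90,120):
        m=(H>40)&(H<90)&(S>s); p=np.array([at_z(c,r,q,.135)[:2] for r,q in np.argwhere(m)])-HUB
        r=np.linalg.norm(p,axis=1); a=np.degrees(np.arctan2(p[:,1],p[:,0]))
        for lo,hi in((.03,.065),(.03,.1),(.07,.1),(.075,.1)): k=(r>lo)&(r<hi); d=p[k].mean(0); print(s,lo,hi,k.sum(),np.degrees(np.arctan2(d[1],d[0])),(a[k].min()+a[k].max())/2,r[k].max())
E
```

```text
60 0.03 0.065 66 68.01973814376852 67.40384918866671 0.06492982334936054
60 0.03 0.1 170 68.10738204568807 67.57357209684642 0.09720486222467017
60 0.07 0.1 94 68.16202199448634 68.31798672444387 0.09720486222467017
60 0.075 0.1 84 68.14882187401659 68.31798672444387 0.09720486222467017
90 0.03 0.065 56 68.00811443005188 67.40384918866671 0.06432898206225407
90 0.03 0.1 147 68.03381766371872 67.40384918866671 0.09720486222467017
90 0.07 0.1 84 68.02482656964632 68.10524617918581 0.09720486222467017
90 0.075 0.1 76 68.00101478238068 68.10524617918581 0.09720486222467017
120 0.03 0.065 42 68.18313334127791 67.88971350614231 0.06432898206225407
120 0.03 0.1 121 68.23543458058046 68.43287851602297 0.09598866246348378
120 0.07 0.1 73 68.27450182583998 68.43287851602297 0.09598866246348378
120 0.075 0.1 66 68.23974682983803 68.43287851602297 0.09598866246348378
```

Request:
step_arm:
  increments:
    - [0, -0.0012, -0.0025, 0, -0.052]
    - [0, -0.0013, -0.0024, 0, -0.052]
    - [0, -0.0014, -0.0024, 0, -0.052]
    - [0, 0, 0, 0, 0]

```text
clock: 7.97
position: [0.5865, -0.0307, 0.1555]
ee_rot: [0.666, 0.237, -0.666, 0.237]
ft_force: [2.4, 1.8, -2.1]
grip_width: 0.001
```

```bash
python3 - <<'E'
from h import *
for c in look(): pass
E
```

```text
t 7.9667 pos [ 0.5865 -0.0307  0.1555] jaw -50.811999780891014 F [ 2.4  1.8 -2.1] q [-0.6   0.36  0.71  1.7  -0.25  1.18 -0.71]
top red 59 xy [0.5705 0.0788] ang 69.84450151575761 r 0.08557342082896902
top green hidden
side red 50 xy [0.5683 0.0783] ang 71.12489135715253 r 0.08436801805888074
side green 39 xy [0.5698 0.0755] ang 69.51758025834961 r 0.08217493879467519
```

Request:
step_arm:
  increments:
    - [0, -0.0005, -0.0009, 0, -0.017]
    - [0, -0.0005, -0.0009, 0, -0.017]
    - [0, 0, 0, 0, 0]
    - [0, 0, 0, 0, 0]

```text
clock: 8.4
position: [0.5854, -0.0322, 0.1555]
ee_rot: [0.67, 0.226, -0.67, 0.226]
ft_force: [4.6, 1.4, -1.2]
grip_width: 0.002
```

```bash
python3 - <<'E'
from h import *
for c in look(): pass
for c in look(): pass
E
```

```text
t 8.4 pos [ 0.5854 -0.0322  0.1555] jaw -52.67506282328228 F [ 4.6  1.4 -1.2] q [-0.61  0.36  0.72  1.7  -0.25  1.18 -0.74]
top red 60 xy [0.5735 0.0781] ang 67.763664120509 r 0.08596893988660738
top green 7 xy [0.5647 0.0741] ang 72.60241184462669 r 0.07923581695451515
side red 48 xy [0.5709 0.078 ] ang 69.39322976635798 r 0.08492732956550789
side green 40 xy [0.5674 0.0766] ang 71.3461445091768 r 0.08240663385272456
t 8.5 pos [ 0.5854 -0.0323  0.1556] jaw -52.698464694876954 F [ 4.4  1.4 -0.3] q [-0.61  0.36  0.72  1.7  -0.25  1.18 -0.74]
top red 60 xy [0.5735 0.0781] ang 67.763664120509 r 0.08596893988660738
top green 7 xy [0.5647 0.0741] ang 72.60241184462669 r 0.07923581695451515
side red 48 xy [0.5709 0.078 ] ang 69.39322976635798 r 0.08492732956550789
side green 39 xy [0.5703 0.0799] ang 70.21129827808906 r 0.0865309246751354
```

Both views agree: the top camera gives red 67.8° vs green 68.1°, and the side view 69.4° vs about 70°. I'll back off and lift clear.

Request:
step_arm:
  increments:
    - [0, 0.0025, 0.002, 0, 0]
    - [0, 0.0032, 0.0025, 0, 0]
    - [0, 0.0032, 0.0025, 0, 0]
    - [0, 0.0025, 0.002, 0, 0]
    - [0, 0, 0, 0.012, 0]
    - [0, 0, 0, 0.012, 0]
    - [0, 0, 0, 0.014, 0]
    - [0, 0, 0, 0.014, 0]
    - [0, 0, 0, 0.014, 0]
    - [0, 0, 0, 0.014, 0]
    - [0, 0, 0, 0.014, 0]
    - [0, 0, 0, 0.006, 0]

```text
clock: 9.6
position: [0.5972, -0.0239, 0.2586]
ee_rot: [0.671, 0.225, -0.669, 0.226]
ft_force: [0.2, 0.5, -0.1]
grip_width: -0.003
```

Request:
step_arm:
  increments:
    - [0, -0.014, -0.012, 0, 0.02]
    - [0, -0.014, -0.012, 0, 0.02]
    - [0, -0.014, -0.012, 0, 0.02]
    - [0, -0.014, -0.012, 0, 0.02]
    - [0, -0.014, -0.012, 0, 0.02]
    - [0, -0.014, -0.012, 0, 0.02]
    - [0, -0.014, -0.012, 0, 0.02]
    - [0, -0.014, -0.012, 0, 0.02]
    - [0, -0.014, -0.012, 0, 0.02]
    - [0, -0.014, -0.012, 0, 0.02]
    - [0, -0.014, -0.012, 0, 0.02]
    - [0, -0.014, -0.012, 0, 0.02]

```text
clock: 10.6
position: [0.4276, -0.1683, 0.2557]
ee_rot: [0.638, 0.304, -0.638, 0.304]
ft_force: [0.5, -0.2, 0.4]
grip_width: 0.005
```

```bash
python3 - <<'E'
from h import *
for c in look(): save(c,c["n"]+"4.png",(180,300,240,400) if c["n"]=="side" else (170,320,240,440),5 if c["n"]=="side" else 4)
E
```

```text
t 10.6 pos [ 0.4276 -0.1683  0.2557] jaw -38.999929388350154 F [ 0.5 -0.2  0.4] q [-0.58 -0.13  0.8   1.87  0.1   1.36 -0.48]
top red 60 xy [0.5735 0.0781] ang 67.763664120509 r 0.08596893988660738
top green 7 xy [0.5647 0.0741] ang 72.60241184462669 r 0.07923581695451515
side red 41 xy [0.5713 0.0778] ang 69.08231942547553 r 0.08492791314533232
side green 38 xy [0.5702 0.0796] ang 70.1961330898405 r 0.08624325163842109
```

View pics/side4.png

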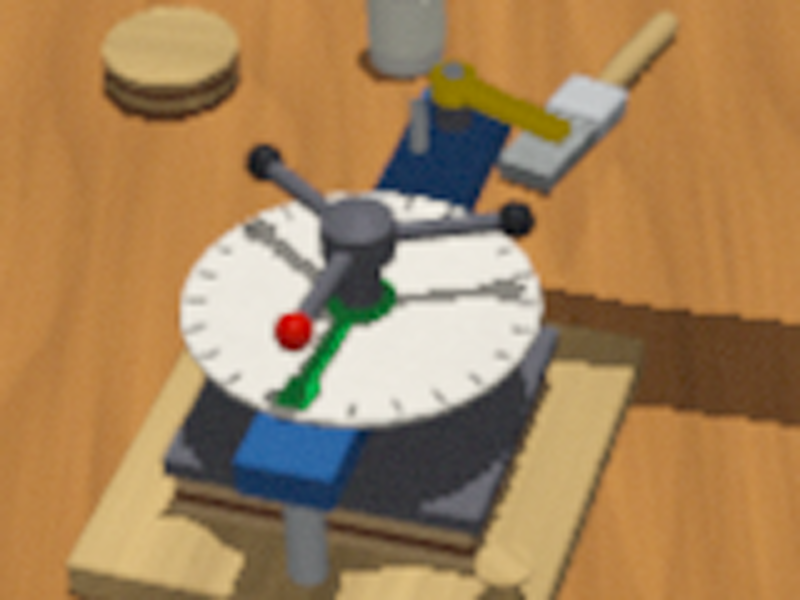

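Side view: the red knob (293,330) is almost vertically above the green end (298,390), and the wheel kept its place. Now I'll go down beside the yellow arm.

Request:
step_arm:
  increments:
    - [0, 0, 0, -0.014, 0]
    - [0, 0, 0, -0.014, 0]
    - [0, 0, 0, -0.014, 0]
    - [0, 0, 0, -0.014, 0]
    - [0, 0, 0, -0.014, 0]
    - [0, 0, 0, -0.014, 0]
    - [0, 0, 0, -0.014, 0]
    - [0, 0, 0, -0.008, 0]
    - [0, 0, 0, -0.007, 0]
    - [0, 0, 0, 0, 0]

```text
clock: 11.53
position: [0.4281, -0.1671, 0.1416]
ee_rot: [-0.638, -0.304, 0.639, -0.304]
ft_force: [-0.6, 0.6, -0.3]
grip_width: 0.004
```

```bash
python3 - <<'E'
from h import *
state(); PV=np.array([.489,-.175])
def pt(th,R=.052,off=.0185):
    t=np.radians(th); return PV+R*np.array([np.cos(t),np.sin(t)])+off*np.array([-np.sin(t),np.cos(t)])
prev=monitor.get_obs()["position"][:2]
for th in np.arange(141,65,-4): p=pt(th); print(th,np.round(p,4),np.round((p-prev)*1000,1)); prev=p
c=camera("side"); save(c,"s5.png",(140,260,260,420),5)
E
```

```text
t 11.5333 pos [ 0.4281 -0.1671  0.1416] jaw -39.01459767699826 F [-0.6  0.6 -0.3] q [-0.57  0.02  0.86  2.03 -0.02  1.1  -0.38]
141 [ 0.4369 -0.1567] [ 8.8 10.4]
137 [ 0.4384 -0.1531] [1.4 3.6]
133 [ 0.44   -0.1496] [1.7 3.5]
129 [ 0.4419 -0.1462] [1.9 3.4]
125 [ 0.444 -0.143] [2.1 3.2]
121 [ 0.4464 -0.14  ] [2.3 3.1]
117 [ 0.4489 -0.1371] [2.5 2.9]
113 [ 0.4517 -0.1344] [2.7 2.7]
109 [ 0.4546 -0.1319] [2.9 2.5]
105 [ 0.4577 -0.1296] [3.1 2.3]
101 [ 0.4609 -0.1275] [3.2 2.1]
97 [ 0.4643 -0.1256] [3.4 1.8]
93 [ 0.4678 -0.124 ] [3.5 1.6]
89 [ 0.4714 -0.1227] [3.6 1.4]
85 [ 0.4751 -0.1216] [3.7 1.1]
81 [ 0.4789 -0.1207] [3.8 0.8]
77 [ 0.4827 -0.1202] [3.8 0.6]
73 [ 0.4865 -0.1199] [3.8 0.3]
69 [ 0.4904 -0.1198] [3.9 0. ]
```

View pics/s5.png

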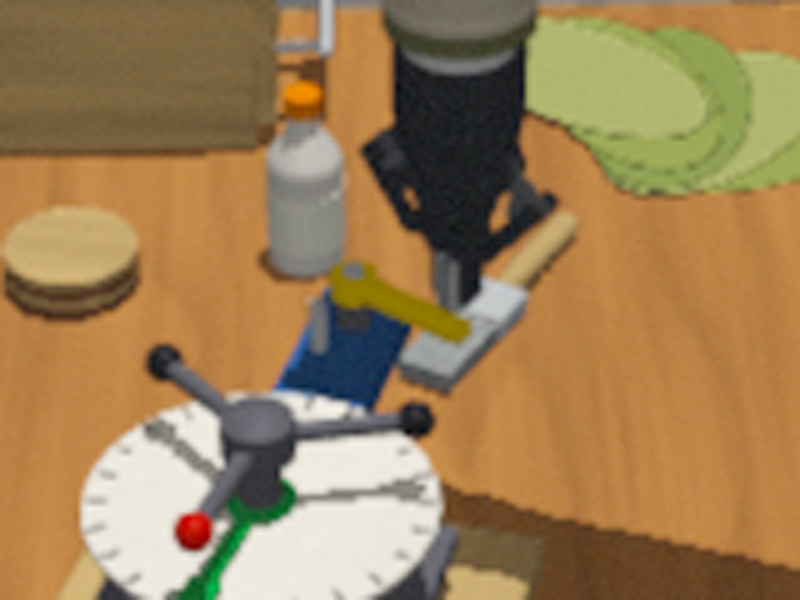

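The tip stands behind the outer half of the yellow arm at (455,290), clear of the brush, the glue bottle and the beam. I'll start pushing.

Request:
step_arm:
  increments:
    - [0, 0.0022, 0.0026, 0, 0]
    - [0, 0.0022, 0.0026, 0, 0]
    - [0, 0.0022, 0.0026, 0, 0]
    - [0, 0.0022, 0.0026, 0, 0]
    - [0, 0.0014, 0.0036, 0, -0.07]
    - [0, 0.0017, 0.0035, 0, -0.07]
    - [0, 0.0019, 0.0034, 0, -0.07]
    - [0, 0.0021, 0.0032, 0, -0.07]
    - [0, 0.0023, 0.0031, 0, -0.07]
    - [0, 0.0025, 0.0029, 0, -0.07]
    - [0, 0.0027, 0.0027, 0, -0.07]
    - [0, 0.0029, 0.0025, 0, -0.07]

```text
clock: 12.58
position: [0.4548, -0.1322, 0.1425]
ee_rot: [-0.698, -0.115, 0.698, -0.115]
ft_force: [-1.8, -2.4, 1.0]
grip_width: 0.002
```

Request:
step_arm:
  increments:
    - [0, 0.0031, 0.0023, 0, -0.07]
    - [0, 0.0032, 0.0021, 0, -0.07]
    - [0, 0.0034, 0.0018, 0, -0.07]
    - [0, 0.0035, 0.0016, 0, -0.07]
    - [0, 0.0036, 0.0014, 0, -0.07]
    - [0, 0.0037, 0.0011, 0, -0.07]
    - [0, 0.0038, 0.0008, 0, -0.07]

```text
clock: 13.17
position: [0.4789, -0.1208, 0.1423]
ee_rot: [-0.704, 0.058, 0.705, 0.058]
ft_force: [-3.1, -0.9, 1.4]
grip_width: 0.003
```

```bash
cat >> h.py <<'E'
def lock(c):
    P=cloud(c); H,S,V=cv2.split(cv2.cvtColor(c["color"],cv2.COLOR_RGB2HSV))
    m=(abs(P[...,0]-.48)<.12)&(abs(P[...,1]+.13)<.12)&(P[...,2]<.2)&(P[...,2]>.135)&(H>18)&(H<38)&(S>110)
    p=np.array([at_z(c,r,q,.158)[:2] for r,q in np.argwhere(m)])
    PV=np.array([.489,-.175])
    if len(p)<5: print("lock hidden"); return
    d=p-PV; r=np.linalg.norm(d,axis=1); k=(r>.035)&(r<.09)
    if k.sum()<5: print("lock arm hidden"); return
    v=d[k].mean(0); print("lock n",k.sum(),"ang",np.degrees(np.arctan2(v[1],v[0])),"rmax",r[r<.1].max())
E
python3 - <<'E'
from h import *
state()
for n in("top","side"): lock(camera(n))
E
```

```text
t 13.1667 pos [ 0.4789 -0.1208  0.1423] jaw -99.38010797731442 F [-3.1 -0.9  1.4] q [-0.65  0.14  0.88  1.95 -0.12  1.11 -1.46]
lock n 28 ang 78.47501943859365 rmax 0.0834853394074488
lock n 53 ang 81.6022928763303 rmax 0.09643471053719864
```

Force is about 3 N. Now the last ~5–8°, in small steps, watching the force for the stop.

Request:
step_arm:
  increments:
    - [0, 0.002, 0.0003, 0, -0.035]
    - [0, 0.002, 0.0003, 0, -0.035]
    - [0, 0.0015, 0.0002, 0, -0.02]
    - [0, 0, 0, 0, 0]

```text
clock: 13.6
position: [0.4846, -0.12, 0.1423]
ee_rot: [-0.702, 0.088, 0.702, 0.088]
ft_force: [-1.1, -0.6, 0.8]
grip_width: -0.001
```

```bash
python3 - <<'E'
from h import *
state()
for n in("top","side"): lock(camera(n))
E
```

```text
t 13.6 pos [ 0.4846 -0.12    0.1423] jaw -104.27590605772915 F [-1.1 -0.6  0.8] q [-0.66  0.16  0.88  1.94 -0.14  1.11 -1.54]
lock n 24 ang 71.95902594222224 rmax 0.08394610445439296
lock n 52 ang 76.6544965679768 rmax 0.0968651381392455
```

Request:
step_arm:
  increments:
    - [0, 0.001, 0.0001, 0, -0.015]
    - [0, 0.001, 0.0001, 0, -0.015]
    - [0, 0, 0, 0, 0]

```text
clock: 13.95
position: [0.4855, -0.1198, 0.1421]
ee_rot: [-0.699, 0.099, 0.701, 0.099]
ft_force: [-7.0, 1.1, 5.7]
grip_width: 0.002
```

Request:
step_arm:
  increments:
    - [0, 0.001, 0, 0, -0.01]
    - [0, 0, 0, 0, 0]

```text
clock: 14.12
position: [0.4856, -0.1197, 0.1419]
ee_rot: [-0.698, 0.102, 0.701, 0.103]
ft_force: [-13.3, 2.5, 8.1]
grip_width: 0.003
```

Request:
step_arm:
  increments:
    - [0, 0.001, 0, 0, 0]
    - [0, 0, 0, 0, 0]

```text
clock: 14.28
position: [0.4857, -0.1196, 0.1418]
ee_rot: [-0.697, 0.102, 0.702, 0.103]
ft_force: [-17.3, 2.7, 13.4]
grip_width: -0.002
```

The tip has stalled while the force rose to 17 N, so the arm is at its stop. I'll back off and rise clear.

Request:
step_arm:
  increments:
    - [0, -0.002, 0, 0, 0]
    - [0, -0.003, 0.0005, 0, 0]
    - [0, -0.004, 0.001, 0, 0]
    - [0, -0.004, 0.001, 0, 0]
    - [0, 0, 0, 0.012, 0]
    - [0, 0, 0, 0.014, 0]
    - [0, 0, 0, 0.014, 0]
    - [0, 0, 0, 0.014, 0]
    - [0, 0, 0, 0.014, 0]
    - [0, 0, 0, 0.014, 0]
    - [0, 0, 0, 0.014, 0]
    - [0, 0, 0, 0.014, 0]

```text
clock: 15.28
position: [0.4755, -0.1174, 0.2532]
ee_rot: [0.7, -0.102, -0.699, -0.102]
ft_force: [0.6, -0.1, -0.8]
grip_width: 0.001
```

Request:
step_arm:
  increments:
    - [0, -0.004, -0.025, 0, 0]
    - [0, -0.004, -0.025, 0, 0]
    - [0, -0.004, -0.025, 0, 0]
    - [0, -0.004, -0.025, 0, 0]
    - [0, -0.004, -0.025, 0, 0]
    - [0, -0.004, -0.025, 0, 0]
    - [0, -0.004, -0.025, 0, 0]
    - [0, -0.004, -0.025, 0, 0]
    - [0, -0.004, -0.025, 0, 0]
    - [0, -0.004, -0.025, 0, 0]
    - [0, 0, 0, 0, 0]
    - [0, 0, 0, 0, 0]

```text
clock: 16.28
position: [0.4345, -0.3689, 0.2523]
ee_rot: [-0.699, 0.104, 0.7, 0.103]
ft_force: [0.4, 0.1, -0.7]
grip_width: 0.005
```

```bash
python3 - <<'E'
from h import *
for c in look(): lock(c); save(c,c["n"]+"6.png",(180,330,220,420),4)
E
```

```text
t 16.2833 pos [ 0.4345 -0.3689  0.2523] jaw -106.81889648883848 F [ 0.4  0.1 -0.7] q [-0.24  0.31  1.07  1.62 -0.27  1.37 -1.  ]
top red 60 xy [0.5735 0.0781] ang 67.763664120509 r 0.08596893988660738
top green 7 xy [0.5647 0.0741] ang 72.60241184462669 r 0.07923581695451515
lock n 150 ang 73.14529783687892 rmax 0.08425877111589113
side red 41 xy [0.5713 0.0778] ang 69.08231942547553 r 0.08492791314533232
side green 38 xy [0.5702 0.0796] ang 70.1961330898405 r 0.08624325163842109
lock n 69 ang 77.21621808118783 rmax 0.0968651381392455
```

View pics/top6.png

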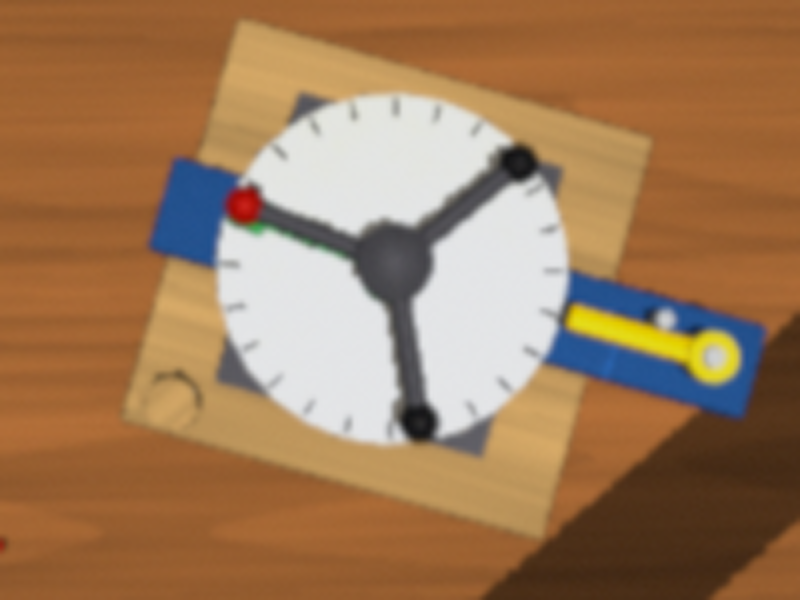

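View pics/side6.png

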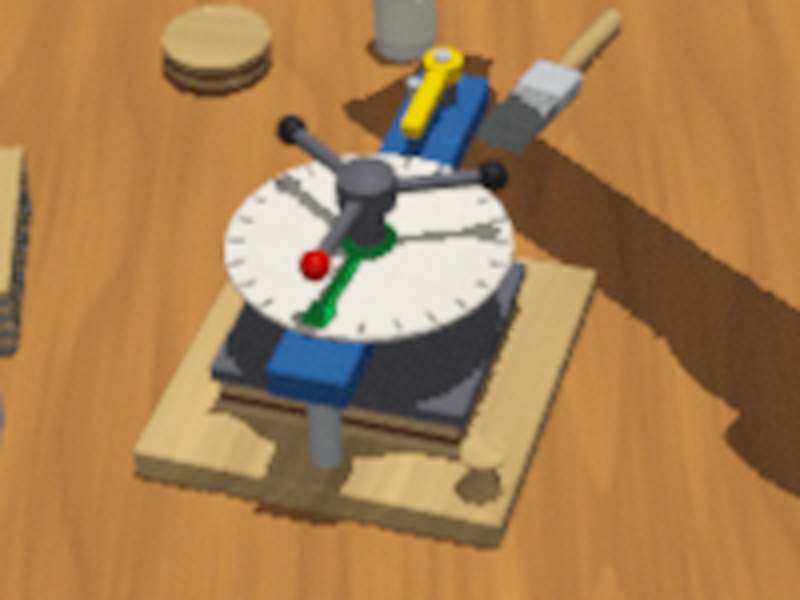

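Both final pictures agree. In the top view the red knob (245,205) lies over the green pointer, whose edge just shows at (258,228). The yellow arm (570,318)–(713,355) lies against the pin (665,318) and points at the hub. The side view shows the same, with the spool and brush in place. I'm handing in.

```bash
python3 -c "
from workcell import ticket; print(ticket.hand_in())"
```

```text
the job is handed in; nothing more can be done
None
```

The press is wound down with the red knob over the green pointer, the yellow arm is home against its pin, and the job is handed in. It took about 16 s of the 54 s allowed.

- **Wheel:** I wound it about 99° clockwise by pushing one black arm with the closed fingertips, at about 4–6 N. In the last check the top camera put the red knob at 67.8° and the green end at 68.1°.
- **Disagreement between cameras:** the side camera read red 69.1° against green 70.2°. Both views suggest the knob is past the mark by about 0.3–1.1° (up to 1.6 mm). I left it, as this is within the calibration error.
- **Green pointer:** its side-camera position was 70.4° during the winding and 70.2° at the end, so it did not move.
- **Lock:** I pushed the yellow arm at about 3 N until the tip stalled against the stop. The force there rose to about 17 N along the push, 22 N in all. Backed off, it read 73.1° from above, against 73.5° for pointing exactly at the axis, and it lies against the pin in the picture. The side camera read 77.2°, but that view is slanted and also read high for the pointer.
- **Surroundings:** the spool, brush and coasters look undisturbed in the last close-ups. I did not check the bowl, jar, glue bottle or shears again at the end. The tool finished clear of everything.

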